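Clear the hone's catch tray and hold the long gudgeon pin down in the V-block

ROBOT

A 6-joint arm with a two-finger parallel gripper is mounted at the origin on the work surface. World frame = base frame: x ahead of the robot, y to its left, z up, the work surface at z = 0. Lengths are in m, angles in rad, forces in N, time in s.
With the tool pointing down it reaches from about 0.425 to 0.95 m from the base axis. Payload 14.7 kg.
Tool frame: the origin (TCP) lies at the very end of the fingers, on their centre line; the grasp point (between the pads) lies 19 mm behind it; x points along the fingers, y is the direction in which the jaws open and shut, and the axes are right-handed (so a half turn about x gives the same grasp; the last joint's range is limited). The gripper opens to 85 mm and grips with 20 to 120 N. Pads are 22 mm wide; open, the fingers measure 114 mm over their backs; the gripper's body (76 mm by 85 mm) begins 54 mm behind the grasp point. The pads swing forward as they close: fully open they stand 13 mm farther back than shut.
Start: joints at [1.182, 0.48, 1.596, -0, 1.065, -0.047], TCP at [0.218, 0.612, 0.231] pointing down, gripper open.
Joint ranges: [-2.75, 2.75], [-0.82, 2.05], [0.23, 2.67], [-1.56, 4.7], [0.09, 2.69], [-2.92, 2.92]. Speed limits (rad/s): [1.89, 1.89, 2.39, 3.01, 3.01, 3.01].

INTERFACE

Orientations are given as a unit quaternion [w, x, y, z].
In Python, from plant import robot, camera, calibration, workorder, regions_of, tip_of gives the robot as it stands.
- The arm moves only by the shell command python3 -m handwheel 'ROWS' [FORCE]. ROWS is JSON, a list of rows, each a list of 3 entries, a list of its own where there are three numbers: the gripper command: -1 is fully open, 1 is shut, values between are in proportion, then the shift along the world's x, y, z in m, then the turn about the world's z in rad. A call has 1 to 12 rows; each row shifts and turns the pose as measured when the row begins; what a row does not reach is not made up. A row lasts 1/8 s, in which the tool goes at most 62.5 mm and 10.7 degrees, less where a joint would pass 70% of its speed; a pose out of reach is approached as far as the arm can. A call with a gripper value outside its range is refused whole. The fingers move at their own pace and stop on an object; FORCE is the grip in N (left out, the last holds). Time passes only in rows, so rows that do not move let the fingers close. It gives the time, the measured TCP pose, the force and the opening at its end, in the units of the state.
- robot.get_state(): the state, without advancing time (a new reading comes with each control period).
- camera(name): name is "scene" or "top" or "wrist"; returns (picture, depth): 384x512x3 uint8, red, green, blue; 384x512 float32, m along the optical axis (not along the pixel's ray), 0 where there is no reading.
- calibration(name): a dict with "mtx" (3x3 intrinsics, pixels), "k1" (the pictures are not rectified: a ray, as slopes to the right and down, at radius r is drawn at 1 + k1 r^2 times it, then the intrinsics apply), "eye" and "orientation" of the camera in the world; the wrist camera has in their place "hand_eye" (4x4, takes a point from camera to tool coordinates, whose origin is the TCP and whose axes are the tool frame's). Camera axes: x right, y down, z forward; pixel columns grow to the right and rows downward; lengths in m; the calibration is good to about 2 mm. A picture is of the moment at which its call begins: read the wrist's pose just before it. calibration takes no time and is no camera call.
- workorder.hand_in(): hands the job in, once; it reports no verdict.
Trained networks look in the newest picture that a camera, given by its name, has taken for a name from the list of things; names that differ only in an ending like _2 or _b are one class to them, and where a whole thing is asked for, a point or a joint stands for the part that bears it (a point fixed in the world has none). Each returns a list of dicts, best first, with "p" (0 to 1); they miss things now and then, are a little off and sometimes report something else, mostly with a low value. They report only what shows in the picture. A call takes as long as a camera call. They do not tell look-alikes from the thing itself.
- regions_of(query, camera): "region" (384x512 bool, what is visible of it) and "location" ([column, row] in pixels, amid what is visible of it).
- tip_of(query, camera): "location" ([column, row] in pixels: a listed point, or the origin of a listed thing).
The state is a dict: "t": time; "q": joint angles; "qd": joint speeds; "joint_efforts": joint torques, N m; "eef_pos": TCP position; "ee_rot": TCP orientation; "force": force on the tool from outside, world axes, zero at the start; "moment": the same for the moment, N m; "gripper_width": finger opening in m.
Only numpy, scipy, OpenCV 4.12 (cv2) and the standard library are available. Lean on these libraries where they do the work, as an engineer would, in place of code of your own. Each camera call takes 0.05 s, during which the arm holds its last target.

TASK

The pin hone's catch tray holds three finished gudgeon pins: put the two short ones in the grey tote, and seat the long one in the steel V-block for gauging, lying along the V, about centred lengthwise and resting on both sloping faces. Finish while holding it there: keep the gripper pressing the long pin down onto both faces with about 15 newtons (a steady thumb's push, clearly more than its own weight) and do not let go. Leave the other things on the bench where they are.

Things in the scene. Friction and masses are not known exactly. Their poses are not given: they have to be found in the camera images.
- long_pin: the long gudgeon pin: a plain ground-steel cylinder, 36 mm diameter, 90 mm long, about 0.4 kg, dark bore visible in its ends; collides as a solid cylinder. Origin at its centre, x along its axis. Starts lying in one of the tray's three lanes, which one varies.
- short_pin_a: a short gudgeon pin: the same steel cylinder, 36 mm diameter but 50 mm long, about 0.22 kg. Origin at its centre, x along its axis. Starts lying in another lane of the tray.
- short_pin_b: the second short gudgeon pin, same as short_pin_a, in the remaining lane.
- tray: fixed aluminium catch tray, 170 mm (its x) by 270 mm (its y), walls 12 mm high and 3 mm thick, floor 3 mm thick. Three lanes run along its x at y = -75, 0 and +75 mm, each between two 4 mm high ribs that keep a pin from rolling. Origin at the centre of its underside, z up. It may stand on the left or the right of the bench.
- tote: fixed open grey plastic tote, 168 mm (its x) by 248 mm (its y), walls 50 mm high and 4 mm thick, floor about 5 mm thick, a 6 mm wide rib, 10 mm above the underside, along its x in the middle of the floor. Inside 160 by 240 mm. Origin at the centre of its underside, z up. It stands on the other side of the bench from the tray.
- vblock: fixed steel V-block between tray and tote, base 60 mm (its x) by 90 mm (its y) by 16 mm high, its 90-degree V running along its x. The lips of the V are 36 mm above the bench and 31 mm apart; outside the lips it slopes down. Origin at the centre of its underside, z up.
- vface_left: the sloping 45-degree steel face of the V on the vblock's +y side, 60 mm long, 16 mm wide; part of the V-block. Origin at the centre of the slab, 8 mm thick.
- vface_right: the same face on the vblock's -y side.
- seat (a point): the point on the V-block where the centre of the long pin lies when seated: above the middle of the V, 45.5 mm above the bench, axes as the vblock's. The pin then sticks out 15 mm at each end of the V, its top is 63.5 mm and its underside 27.5 mm above the bench.
- barrel: bystander: loose finned engine cylinder barrel, 110 x 110 mm, 105 mm high, 2.2 kg, beyond the V-block. Origin at the centre of its underside.
- cover: bystander: loose round aluminium bearing cover, 120 mm diameter, 26 mm high, at the far side, beside the barrel. Origin at the centre of its underside.
- tub: bystander: loose white plastic tub, 100 mm across, 85 mm high, at the far side, on the other side of the barrel. Origin at the centre of its underside.
Mind the look-alikes: they are no part of the job. What is shaped like the short_pin_b but blue or orange is not meant.

How it is judged:
By the outcome, as a careful person would: the job done as asked, in the order asked, and still so for the second after the job is handed in, while the arm keeps its last pose, push and grip.
It also fails if it takes over 72 s, if anything falls off the work surface, if the arm or the gripper's body presses on something with over 40 N, if the wrist force passes 120 N, or if a joint passes its speed limit or range.

## Working session

There is one attempt and no reset: what is moved stays moved. The work goes in short steps, Python scripts to look and compute and a shell command to move; the robot and the scene stay as the last step left them, time stands still between calls to the robot, and variables do not carry over. Pictures are saved under pics/ and viewed, and the job is handed in when it is done.

```bash
ls; mkdir -p pics; cat > h.py <<'E'
import numpy as np, cv2
from scipy.spatial.transform import Rotation as R
from plant import robot, camera, calibration, workorder, regions_of, tip_of
def q2R(q): return R.from_quat([q[1],q[2],q[3],q[0]]).as_matrix()
def pose(name, st=None):
    c=calibration(name)
    if 'eye' in c:
        o=np.array(c['orientation'],float)
        Rm=o if o.shape==(3,3) else q2R(o)
        return Rm,np.array(c['eye'])
    H=np.array(c['hand_eye']); st=st or robot.get_state()
    Rt=q2R(st['ee_rot']); return Rt@H[:3,:3], Rt@H[:3,3]+np.array(st['eef_pos'])
def rays(name,px):
    c=calibration(name);K=np.array(c['mtx'])
    px=np.atleast_2d(px).astype(float)
    d=np.stack([(px[:,0]-K[0,2])/K[0,0],(px[:,1]-K[1,2])/K[1,1]],1)
    u=d.copy()
    for _ in range(15): u=d/(1+c['k1']*(u**2).sum(1,keepdims=True))
    return np.c_[u,np.ones(len(u))]
def cloud(name,depth,px,st=None):
    px=np.atleast_2d(px); Rm,t=pose(name,st)
    z=depth[px[:,1].astype(int),px[:,0].astype(int)]
    return (rays(name,px)*z[:,None])@Rm.T+t
def onplane(name,px,h,st=None):
    Rm,t=pose(name,st); r=rays(name,px)@Rm.T
    return t+r*((h-t[2])/r[:,2])[:,None]
def save(n,p): cv2.imwrite('pics/'+n,cv2.cvtColor(p,cv2.COLOR_RGB2BGR))
E
python3 - <<'E'
from h import *
print(robot.get_state()); print(calibration('top'))
for n in ['scene','top','wrist']:
    p,d=camera(n); save(n+'0.png',p); np.save(n+'0.npy',d)
    if n=='top': np.save('top0p.npy',p)
E
```

```text
pics
{'t': 0.0, 'q': array([ 1.18242321e+00,  4.80854625e-01,  1.59684794e+00, -6.11315170e-06,
        1.06507713e+00, -4.65803598e-02]), 'qd': array([-5.05736278e-05,  2.53744809e-04,  8.05887794e-04,  8.38028841e-05,
       -1.86306374e-03, -8.68242137e-04]), 'joint_efforts': array([-3.11482872e-03, -9.50666857e+01, -4.30185843e+01, -1.35625360e-04,
        1.20743873e-02, -1.84895350e-05]), 'eef_pos': array([0.21768651, 0.61204885, 0.23066726]), 'ee_rot': array([ 0.69671751,  0.11984338,  0.69689492, -0.12066379]), 'force': array([ 0.26891401, -0.44702416, -0.36335294]), 'moment': array([ 0.01345817, -0.03792673, -0.01972117]), 'gripper_width': 0.08542564416660973}
{'mtx': array([[436.07295169,   0.        , 260.2448979 ],
       [  0.        , 436.07295169, 191.09853169],
       [  0.        ,   0.        ,   1.        ]]), 'k1': -0.1602833161983115, 'eye': array([0.44383189, 0.00614558, 1.28280381]), 'orientation': array([-0.02021847,  0.71632995, -0.69674542,  0.03175583])}
```

View pics/top0.png

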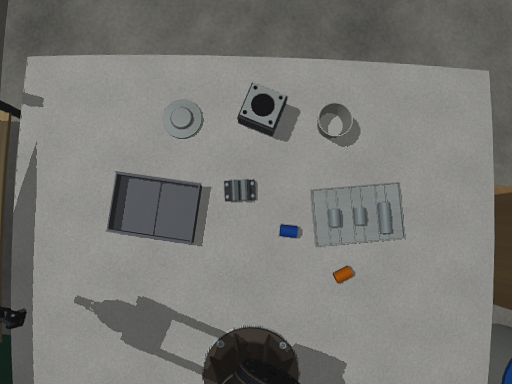

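View pics/scene0.png

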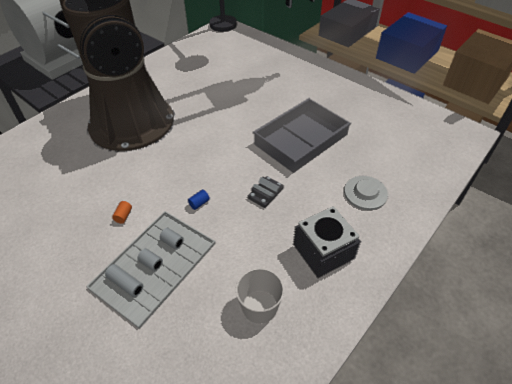

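View pics/wrist0.png

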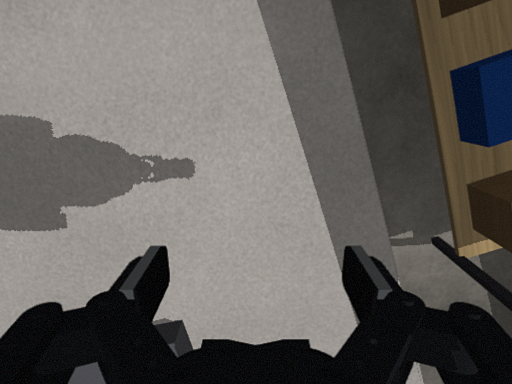

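The top picture shows the tray at (358,215), with the long pin at (385,217) and short pins at (335,217) and (360,215). The tote is at (155,208), the V-block at (240,190), and the look-alikes are blue at (288,231) and orange at (343,274). Only the grey pins in the tray are wanted. Next I measure them and check a close crop.

```bash
cat > m.py <<'E'
from h import *
import sys
p,d=camera('top')
def fit(mask,lo,hi,name):
    ys,xs=np.where(mask)
    px=np.c_[xs,ys]; P=cloud('top',d,px); ok=(P[:,2]>lo)&(P[:,2]<hi)&(d[ys,xs]>0)
    Q=P[ok]
    if len(Q)<10: print(name,'few',len(Q)); return
    r=cv2.minAreaRect((Q[:,:2]*1000).astype(np.float32))
    print(name,len(Q),'mean',Q.mean(0).round(4),'zmax',np.percentile(Q[:,2],97).round(4),'rect',np.round(r[0],1),np.round(r[1],1),round(r[2],1))
for n,lo,hi in [('long_pin',.02,.06),('short_pin_a',.02,.06),('tray',-.02,.03),('tote',.035,.07),('vblock',-.01,.06),('vface_left',-.01,.06),('vface_right',-.01,.06),('barrel',.08,.14),('cover',0.01,.04),('tub',.07,.1)]:
    for r in regions_of(n,'top')[:4]:
        print(n,round(r['p'],2),np.round(r['location'],1)); fit(r['region'],lo,hi,n)
for n in ['seat','tray','tote','vblock']: print(n,[(round(a['p'],2),np.round(a['location'],1),onplane('top',a['location'],.0455 if n=='seat' else 0)[0].round(4)) for a in tip_of(n,'top')[:2]])
c=cv2.resize(p[170:290,190:420],None,fx=3.4,fy=3.4,interpolation=cv2.INTER_CUBIC); save('crop1.png',c)
E
python3 m.py
```

```text
long_pin 0.74 [384.  216.5]
long_pin 377 mean [ 0.4712 -0.3765  0.0344] zmax 0.0416 rect [ 471.5 -379.2] [90.5 36. ] 8.2
short_pin_a 0.75 [334.3 218.3]
short_pin_a 201 mean [ 0.4663 -0.2271  0.0343] zmax 0.0425 rect [ 466.4 -228.7] [47.1 36.7] 6.2
short_pin_a 0.6 [344.2 272.6]
short_pin_a 186 mean [ 0.304  -0.2565  0.032 ] zmax 0.0386 rect [ 302.9 -257.4] [31.6 51. ] 30.5
short_pin_a 0.54 [358.3 214.5]
short_pin_a 215 mean [ 0.4738 -0.3017  0.0344] zmax 0.0409 rect [ 474.3 -304.8] [50.6 37.3] 6.1
short_pin_a 0.49 [290.3 231.2]
short_pin_a 176 mean [ 0.4261 -0.0963  0.0325] zmax 0.0389 rect [426.7 -97.2] [28.8 49.4] 1.4
tray 0.84 [353.1 215.8]
tray 4286 mean [ 0.4801 -0.299   0.0035] zmax 0.012 rect [ 478.9 -305.4] [171.8 275.4] 6.5
tote 0.68 [155.  211.2]
tote 793 mean [0.4793 0.2948 0.0482] zmax 0.0544 rect [480.4 292.6] [249.5 176.3] 83.3
tote 0.16 [180.7 117.4]
tote few 0
vblock 0.92 [235.8 188.1]
vblock 616 mean [0.5379 0.0467 0.0234] zmax 0.0361 rect [538.3  46.3] [59.8 90.8] 4.3
vface_left 0.61 [236.5 190.2]
vface_left 613 mean [0.5383 0.0472 0.0236] zmax 0.0361 rect [539.2  47.1] [61.8 89.4] 4.2
vface_right 0.15 [354.9 215.3]
vface_right 4338 mean [ 0.4803 -0.2997  0.0037] zmax 0.0126 rect [ 479.  -303.8] [172.6 272.5] 6.6
barrel 0.8 [264.5 110.2]
barrel 1479 mean [ 0.7658 -0.0119  0.1022] zmax 0.1092 rect [770.3 -11.5] [110.7 109.3] 69.4
cover 0.59 [182. 119.]
cover 878 mean [0.747  0.2265 0.0175] zmax 0.0293 rect [748.9 225.8] [112.3 113.8] 60.4
tub 0.95 [334.  121.9]
tub 218 mean [ 0.7485 -0.2233  0.0808] zmax 0.0878 rect [ 743.  -218.1] [98.4 98.5] 0.0
seat [(0.88, array([239.1, 186.3]), array([0.5472, 0.0477, 0.0455]))]
tray [(0.59, array([358.4, 216. ]), array([ 0.4726, -0.3075,  0.    ]))]
tote [(0.89, array([156.8, 211. ]), array([0.471 , 0.2906, 0.    ]))]
vblock []
```

View pics/crop1.png

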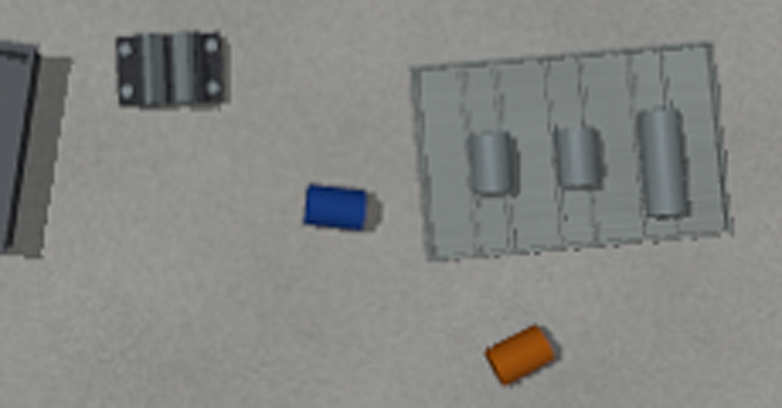

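The crop confirms the layout: three grey pins in the tray lanes, with the long one in the rightmost lane. Blue and orange lie outside the tray. The measured sizes and heights match the description. Next I fit the pin axes more tightly and check the tool yaw.

```bash
cat > cyl.py <<'E'
from h import *
from scipy.optimize import least_squares
def fitcyl(Q,ax0,L,zc=None,r=.018):
    # Q points on the upper side; horizontal axis; unknown y-offset, yaw, z
    c0=Q.mean(0)
    def f(v):
        a=v[2]; n=np.array([-np.sin(a),np.cos(a)])
        s=(Q[:,:2]-c0[:2])@n-v[0]; return np.hypot(s,Q[:,2]-v[1])-r
    s=least_squares(f,[0,c0[2]-.012,ax0],loss='soft_l1',f_scale=.001)
    a=s.x[2]; u=np.array([np.cos(a),np.sin(a)]); n=np.array([-u[1],u[0]])
    t=(Q[:,:2]-c0[:2])@u; lo,hi=np.percentile(t,[1,99])
    return np.r_[c0[:2]+n*s.x[0]+u*(lo+hi)/2,s.x[1]],np.degrees(a),hi-lo,np.sqrt(np.mean(s.fun**2))
E
python3 - <<'E'
from cyl import *
p,d=camera('top'); st=robot.get_state()
print('tool axes',q2R(st['ee_rot']).round(3).tolist())
for n in ['long_pin','short_pin_a']:
    for r in regions_of(n,'top')[:4]:
        ys,xs=np.where(r['region']); P=cloud('top',d,np.c_[xs,ys]); P=P[(P[:,2]>.022)&(P[:,2]<.06)]
        if abs(P[:,0].mean()-.47)>.04 or P[:,1].mean()>-.15: continue
        c,a,L,e=fitcyl(P,.11,0); print(n,c.round(4),round(a,1),L.round(4),e.round(4))
# tote and tray, vblock rect in detail
E
```

```text
tool axes [[-0.0, 0.335, 0.942], [0.0, 0.942, -0.335], [-1.0, 0.0, -0.0]]
long_pin [ 0.4714 -0.3806  0.0205] 7.3 0.0887 0.0022
short_pin_a [ 0.4744 -0.305   0.0205] 7.8 0.0492 0.002
short_pin_a [ 0.4666 -0.2293  0.0206] 7.5 0.0458 0.0021
```

```bash
python3 -m handwheel '[[-1,[0.05,-0.036,0],0.16],[-0.4,[0.05,-0.036,0],0.16],[-0.4,[0.05,-0.036,0],0.14],[-0.4,[0.05,-0.036,-0.01],0],[-0.4,[0.05,-0.036,-0.01],0],[-0.4,[0,-0.06,-0.01],0],[-0.4,[0,-0.06,0],0],[-0.4,[0,-0.06,0],0],[-0.4,[0,-0.06,0],0],[-0.4,[0,-0.06,0],0],[-0.4,[0,-0.06,0],0]]'
```

```text
t: 2.42
eef_pos: [0.4719, 0.062, 0.2016]
ee_rot: [0.707, -0.048, 0.703, 0.051]
force: [1.3, -0.4, 0.9]
gripper_width: 0.0598
```

```bash
python3 -m handwheel '[[-0.4,[0,-0.06,0],0],[-0.4,[0,-0.06,0],0],[-0.4,[-0.002,-0.06,-0.01],0],[-0.4,[-0.002,-0.06,-0.01],0],[-0.4,[-0.001,-0.051,-0.01],0],[-0.4,[0,0,0],0]]'
python3 - <<'E'
from h import *
st=robot.get_state(); print(st['t'],st['eef_pos'],q2R(st['ee_rot']).round(3)[:,1], st['force'])
p,d=camera('wrist'); save('w1.png',p); np.save('w1.npy',d)
E
```

```text
t: 3.18
eef_pos: [0.4666, -0.2424, 0.1725]
ee_rot: [0.709, -0.047, 0.702, 0.048]
force: [-0.0, 0.2, 0.6]
gripper_width: 0.0602
3.175 [ 0.46662658 -0.24238661  0.17251122] [-0.135  0.991  0.   ] [-0.00271986  0.23257894  0.60243412]
```

View pics/w1.png

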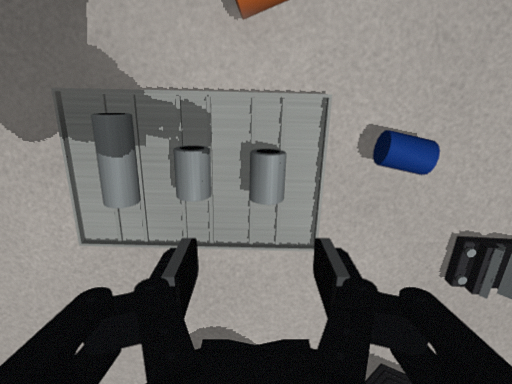

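The wrist picture shows the long pin at (117,160), the short pins at (193,172) and (268,176), and blue at (406,152) outside the tray. I fit the same cylinders from this view as a cross-check.

```bash
python3 - <<'E'
from cyl import *
st=robot.get_state(); d=np.load('w1.npy')
for nm,(a,b,c,e) in {'long':(88,108,142,210),'s2':(170,143,216,203),'s1':(245,145,292,208)}.items():
    yy,xx=np.mgrid[b:e,a:c]; P=cloud('wrist',d,np.c_[xx.ravel(),yy.ravel()],st)
    print(nm,'zmax',P[:,2].max().round(4),'floor',np.percentile(P[:,2],5).round(4))
    Q=P[(P[:,2]>.024)&(P[:,2]<.06)]
    print(len(Q),*[np.round(x,4) for x in fitcyl(Q,.11,0)])
E
```

```text
long zmax 0.3144 floor 0.0026
3397 [ 0.469  -0.3795  0.0209] 6.4496 0.0882 0.0009
s2 zmax 0.3144 floor 0.0027
1821 [ 0.472  -0.3033  0.0209] 6.4835 0.0493 0.0014
s1 zmax 0.3144 floor 0.0026
1795 [ 0.4651 -0.2286  0.0209] 6.4283 0.0491 0.0015
```

```bash
python3 -m handwheel '[[-0.4,[-0.001,0.013,0],-0.023],[-0.4,[0,0,0],0],[-0.4,[0,0,-0.05],0],[-0.4,[0,0,-0.04],0],[-0.4,[0,0,-0.02],0],[-0.4,[0,0,0],0]]' 50
```

```text
t: 3.98
eef_pos: [0.468, -0.2249, 0.0622]
ee_rot: [0.711, -0.043, 0.7, 0.042]
force: [0.3, 0.0, 0.7]
gripper_width: 0.0598
```

```bash
python3 -m handwheel '[[-0.4,[-0.0025,-0.004,-0.01],0],[-0.4,[0,0,-0.02],0],[-0.4,[0,0,-0.01],0],[-0.4,[0,0,0],0]]'
```

```text
t: 4.47
eef_pos: [0.4674, -0.2301, 0.0236]
ee_rot: [0.713, -0.045, 0.699, 0.042]
force: [0.9, -0.4, 0.1]
gripper_width: 0.0596
```

```bash
python3 -m handwheel '[[-0.4,[-0.001,0.001,-0.01],0],[-0.4,[0,0,0],0],[0.6,[0,0,0],0],[0.6,[0,0,0],0],[0.6,[0,0,0],0],[0.6,[0,0,0],0]]' 50
```

```text
t: 5.22
eef_pos: [0.4671, -0.2295, 0.0147]
ee_rot: [0.713, -0.045, 0.698, 0.042]
force: [0.4, -0.3, -1.4]
gripper_width: 0.034
```

```bash
python3 -m handwheel '[[0.6,[0,0,0.02],0],[0.6,[0,0,0.04],0],[0.6,[0,0,0.05],0],[0.6,[0,0,0.04],0],[0.6,[0,0,0],0]]' 60
python3 - <<'E'
from h import *
p,d=camera('wrist'); save('w2.png',p)
E
```

```text
t: 5.85
eef_pos: [0.466, -0.2289, 0.1685]
ee_rot: [0.713, -0.045, 0.699, 0.042]
force: [0.1, 0.8, -2.9]
gripper_width: 0.0336
```

View pics/w2.png

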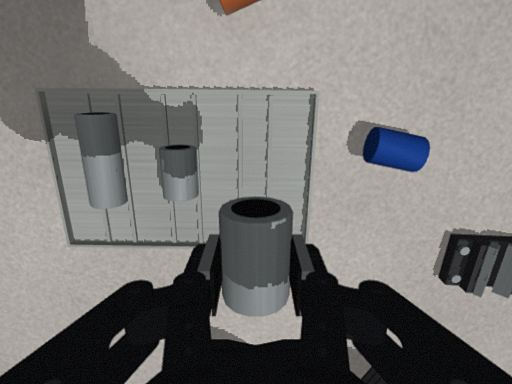

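```bash
python3 -m handwheel '[[0.6,[0,0.058,0],-0.08],[0.6,[0.002,0.06,0],-0.08],[0.6,[0.002,0.06,0],-0.08],[0.6,[0.002,0.06,0],0],[0.6,[0.002,0.06,0],0],[0.6,[0.002,0.06,0],0],[0.6,[0.002,0.06,0],0],[0.6,[0.002,0.06,0],0],[0.6,[0.002,0.05,0],0],[0.6,[0,0.03,0],0],[0.6,[0,0,0],0]]'
python3 - <<'E'
from h import *
st=robot.get_state(); print(st['eef_pos'],q2R(st['ee_rot']).round(3))
p,d=camera('wrist'); save('w3.png',p); np.save('w3.npy',d)
E
```

```text
t: 7.28
eef_pos: [0.4714, 0.3453, 0.1507]
ee_rot: [0.706, 0.041, 0.706, -0.049]
force: [-0.2, 0.0, -3.1]
gripper_width: 0.0339
[0.47135915 0.34528075 0.1506918 ] [[-0.001  0.127  0.992]
 [-0.011  0.992 -0.127]
 [-1.    -0.011  0.   ]]
```

View pics/w3.png

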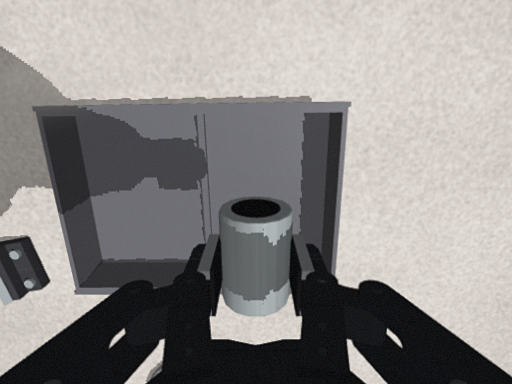

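```bash
python3 -m handwheel '[[0.6,[0.012,0.005,-0.01],0],[0.6,[0,0,-0.04],0],[0.6,[0,0,-0.04],0],[0.6,[0,0,-0.02],0],[0.6,[0,0,0],0]]'
```

```text
t: 7.95
eef_pos: [0.4856, 0.3442, 0.0332]
ee_rot: [0.704, 0.042, 0.707, -0.052]
force: [-0.3, 0.3, -2.9]
gripper_width: 0.0335
```

```bash
python3 -m handwheel '[[0.6,[0,0,-0.012],0],[0.6,[0,0,0],0]]'
```

```text
t: 8.2
eef_pos: [0.4867, 0.3437, 0.0211]
ee_rot: [0.705, 0.043, 0.706, -0.052]
force: [-0.4, 0.1, -2.6]
gripper_width: 0.034
```

```bash
python3 -m handwheel '[[0.6,[0,0,-0.003],0],[-0.3,[0,0,0],0],[-0.3,[0,0,0],0],[-0.3,[0,0,0],0],[-0.3,[0,0,0.03],0],[-0.3,[0,0,0.05],0],[-0.4,[0,0,0.05],0],[-0.4,[0,0,0],0]]'
python3 - <<'E'
from h import *
st=robot.get_state(); print(st['eef_pos'],q2R(st['ee_rot']).round(3))
p,d=camera('wrist'); save('w4.png',p)
p,d=camera('top'); save('t4.png',p)
E
```

```text
t: 9.2
eef_pos: [0.4876, 0.3446, 0.1541]
ee_rot: [0.706, 0.043, 0.705, -0.051]
force: [0.5, 0.4, -0.4]
gripper_width: 0.06
[0.48757885 0.34456754 0.15409034] [[-0.     0.134  0.991]
 [-0.011  0.991 -0.134]
 [-1.    -0.011  0.001]]
```

View pics/w4.png

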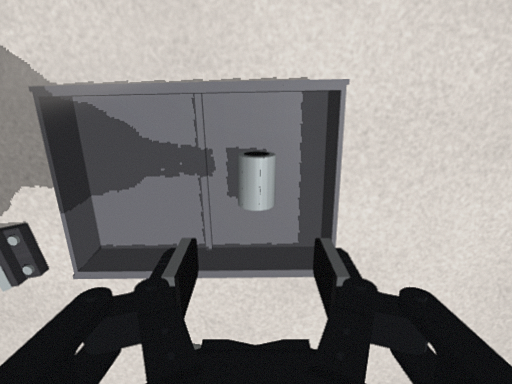

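The short pin lies in the tote's right half in this view, at (257,182). Next is the second short pin.

```bash
python3 -m handwheel '[[-0.4,[0,-0.06,0.003],0.08],[-0.4,[0,-0.06,0.003],0.08],[-0.4,[0,-0.06,0.003],0.088],[-0.4,[0,-0.06,0.003],0],[-0.4,[0,-0.06,0.002],0],[-0.4,[0,-0.06,0.002],0],[-0.4,[0,-0.06,0.002],0],[-0.4,[0,-0.06,0.002],0],[-0.4,[-0.001,-0.06,0],0],[-0.4,[0,-0.06,0],0],[-0.4,[0,-0.04,0],0],[-0.4,[0,0,0],0]]'
```

```text
t: 10.8
eef_pos: [0.4731, -0.3151, 0.1555]
ee_rot: [0.698, -0.048, 0.713, 0.041]
force: [0.6, -0.2, -0.0]
gripper_width: 0.0595
```

```bash
python3 - <<'E'
from h import *
st=robot.get_state(); print(st['eef_pos'],q2R(st['ee_rot']).round(3).tolist())
E
```

```text
[ 0.47310719 -0.31505083  0.15554461] [[-0.021, -0.125, 0.992], [-0.011, 0.992, 0.125], [-1.0, -0.009, -0.022]]
```

```bash
python3 -m handwheel '[[-0.4,[0,0.010,0],-0.012],[-0.4,[0,0,-0.04],0],[-0.4,[0,0,-0.04],0],[-0.4,[0,0,-0.015],0],[-0.4,[0,0,0],0]]' 50
```

```text
t: 11.42
eef_pos: [0.4718, -0.297, 0.0567]
ee_rot: [0.697, -0.043, 0.715, 0.038]
force: [-1.2, -0.4, 0.6]
gripper_width: 0.0599
```

```bash
python3 -m handwheel '[[-0.4,[0,-0.004,0],0.01],[-0.4,[0,0,0],0],[-0.4,[0,0,-0.02],0],[-0.4,[0,0,0],0]]' 50
```

```text
t: 11.92
eef_pos: [0.4742, -0.3023, 0.0407]
ee_rot: [0.698, -0.048, 0.713, 0.041]
force: [0.7, 0.2, 0.7]
gripper_width: 0.0595
```

```bash
python3 -m handwheel '[[-0.4,[-0.001,-0.001,-0.016],0],[-0.4,[0,0,-0.01],0],[-0.4,[0,0,0],0],[0.6,[0,0,0],0],[0.6,[0,0,0],0],[0.6,[0,0,0],0],[0.6,[0,0,0],0]]' 50
```

```text
t: 12.8
eef_pos: [0.474, -0.3041, 0.0154]
ee_rot: [0.699, -0.048, 0.712, 0.04]
force: [-0.0, 0.9, -3.1]
gripper_width: 0.0343
```

```bash
python3 -m handwheel '[[0.6,[0,0,0.03],0],[0.6,[0,0,0.05],0],[0.6,[0,0,0.05],0],[0.6,[0,0.03,0.01],-0.08],[0.6,[0,0.06,0.002],-0.08],[0.6,[0,0.06,0.002],-0.09],[0.6,[0,0.06,0.002],0],[0.6,[0,0.06,0.002],0],[0.6,[0,0.06,0.002],0],[0.6,[0,0.06,0.002],0],[0.6,[0,0.06,0],0],[0.6,[0,0.06,0],0]]' 60
python3 -m handwheel '[[0.6,[0,0.02,0],0],[0.6,[0,0,0],0]]'
python3 - <<'E'
from h import *
st=robot.get_state(); print(st['eef_pos'],q2R(st['ee_rot']).round(3).tolist())
p,d=camera('wrist'); save('w5.png',p)
E
```

```text
t: 14.3
eef_pos: [0.4724, 0.2177, 0.1735]
ee_rot: [0.7, 0.047, 0.71, -0.053]
force: [2.4, -0.4, -2.3]
gripper_width: 0.0341
t: 14.55
eef_pos: [0.4717, 0.2423, 0.1734]
ee_rot: [0.701, 0.045, 0.71, -0.05]
force: [-0.5, -0.9, -1.8]
gripper_width: 0.0337
[0.471703   0.24232563 0.17344156] [[-0.014, 0.135, 0.991], [-0.007, 0.991, -0.135], [-1.0, -0.009, -0.013]]
```

View pics/w5.png

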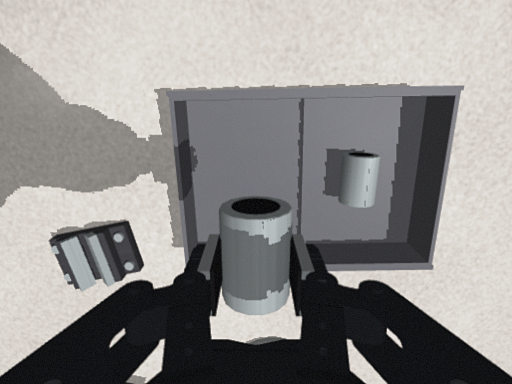

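```bash
python3 -m handwheel '[[0.6,[0.002,-0.007,-0.01],0],[0.6,[0,0,-0.04],0],[0.6,[0,0,-0.04],0],[0.6,[0,0,-0.03],0],[0.6,[0,0,0],0]]'
```

```text
t: 15.22
eef_pos: [0.4741, 0.2265, 0.0491]
ee_rot: [0.701, 0.047, 0.71, -0.053]
force: [-0.7, -0.0, -1.7]
gripper_width: 0.034
```

```bash
python3 -m handwheel '[[0.6,[0,0.002,-0.014],0],[0.6,[0,0,-0.01],0],[0.6,[0,0,0],0],[0.6,[0,0,-0.002],0],[0.6,[0,0,0],0]]'
```

```text
t: 15.85
eef_pos: [0.4761, 0.2281, 0.0242]
ee_rot: [0.702, 0.048, 0.709, -0.053]
force: [-0.4, 0.3, -2.6]
gripper_width: 0.0332
```

```bash
python3 -m handwheel '[[0.6,[0,0,-0.006],0],[0.6,[0,0,0],0],[-0.3,[0,0,0],0],[-0.3,[0,0,0],0],[-0.3,[0,0,0],0],[-0.3,[0,0,0.03],0],[-0.3,[0,0,0.05],0],[-0.4,[0,0,0.05],0],[-0.4,[0,0,0.01],0],[-0.4,[0,0,0],0]]'
python3 - <<'E'
from h import *
st=robot.get_state(); print(st['eef_pos'],q2R(st['ee_rot']).round(3).tolist())
p,d=camera('wrist'); save('w6.png',p); np.save('w6.npy',d)
E
```

```text
t: 17.1
eef_pos: [0.4758, 0.228, 0.1621]
ee_rot: [0.702, 0.048, 0.709, -0.053]
force: [-0.2, -0.7, -0.5]
gripper_width: 0.0598
[0.47582148 0.22804271 0.16214104] [[-0.01, 0.143, 0.99], [-0.006, 0.99, -0.143], [-1.0, -0.007, -0.009]]
```

View pics/w6.png

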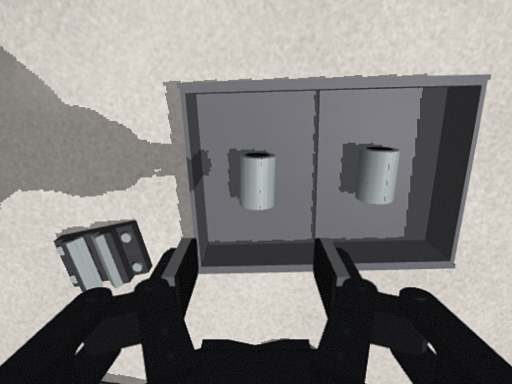

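Both short pins are in the tote, at (258,181) and (378,175). On the way back I stop over the V-block to measure it.

```bash
python3 -m handwheel '[[-0.4,[0.02,-0.05,0],0.1],[-0.4,[0.02,-0.06,0.003],0.12],[-0.4,[0.015,-0.05,0.003],0],[-0.4,[0,-0.01,0],0],[-0.4,[0,0,0],0]]'
python3 - <<'E'
from h import *
st=robot.get_state(); print(st['eef_pos'],q2R(st['ee_rot']).round(3).tolist())
p,d=camera('wrist'); save('w7.png',p); np.save('w7.npy',d)
for r in regions_of('vblock','wrist')[:2]:
    ys,xs=np.where(r['region']); P=cloud('wrist',d,np.c_[xs,ys],st); ok=(P[:,2]>.008)&(P[:,2]<.05); Q=P[ok]
    print(r['p'],r['location'],len(Q),cv2.minAreaRect((Q[:,:2]*1000).astype(np.float32)),Q[:,2].max()); np.save('vb.npy',Q)
print([(a['p'],a['location'],onplane('wrist',a['location'],.0455,st)) for a in tip_of('seat','wrist')])
E
```

```text
t: 17.77
eef_pos: [0.5283, 0.0537, 0.1603]
ee_rot: [0.7, -0.033, 0.713, 0.027]
force: [-0.4, -0.2, -0.1]
gripper_width: 0.0595
[0.52830037 0.05365034 0.16032677] [[-0.019, -0.086, 0.996], [-0.01, 0.996, 0.085], [-1.0, -0.008, -0.02]]
0.89 [248.6, 189.6] 5437 ((539.129638671875, 47.787025451660156), (60.636322021484375, 89.96369934082031), 4.265684604644775) 0.03738198651703245
[(0.84, [246.6, 199.9], array([[0.53893442, 0.04615766, 0.0455    ]])), (0.71, [190.0, 358.2], array([[ 0.72473736, -0.00122231,  0.0455    ]]))]
```

View pics/w7.png

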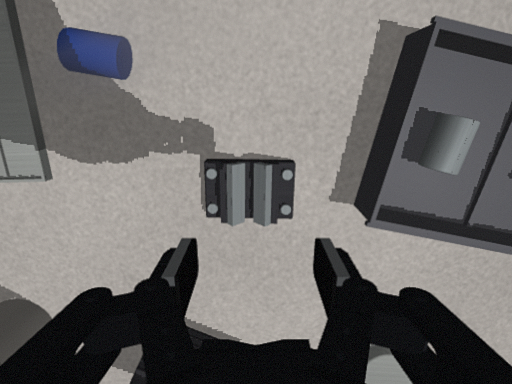

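```bash
python3 - <<'E'
from h import *
from scipy.optimize import least_squares
Q=np.load('vb.npy')
c=np.array([.5391,.0475])
def prof(s): s=abs(s); return .0365-.0003+0*s  # unused
def f(v):
    a=v[1]; s=(Q[:,:2]-c)@np.array([-np.sin(a),np.cos(a)])-v[0]
    t=(Q[:,:2]-c)@np.array([np.cos(a),np.sin(a)])
    m=(np.abs(t)<.026)&(np.abs(s)<.0135)&(np.abs(s)>.004)
    # face: contact point of 18mm pin at 45.5 height: z = 45.5-25.46+|s|
    return np.where(m,Q[:,2]-(.0455-.018*np.sqrt(2)+np.abs(s))-v[2],0)
best=None
for s0 in np.linspace(-.004,.004,9):
    r=least_squares(f,[s0,np.radians(4.3),0],loss='soft_l1',f_scale=.001,diff_step=1e-2,x_scale=[.001,.02,.001])
    if best is None or r.cost<best.cost: best=r
a=best.x[1]; print(best.x,np.degrees(a),'V centre',c+best.x[0]*np.array([-np.sin(a),np.cos(a)]),best.cost)
a=np.radians(4.3); s=(Q[:,:2]-c)@np.array([-np.sin(a),np.cos(a)])
for k in np.arange(-.022,.0221,.002):
    m=abs(s-k)<.001; print(round(k*1e3),m.sum(),np.median(Q[m,2]).round(4) if m.sum() else '')
E
```

```text
[ 2.41051300e-07  7.50730108e-02 -5.08030075e-08] 4.301366676929944 V centre [0.53909998 0.04750024] 0.0005261197133975906
-22 117 0.0279
-20 118 0.0308
-18 129 0.0329
-16 136 0.0348
-14 138 0.0341
-12 156 0.0323
-10 159 0.0301
-8 130 0.0281
-6 126 0.0262
-4 137 0.0166
-2 122 0.0162
0 114 0.016
2 114 0.016
4 110 0.016
6 129 0.0256
8 132 0.0277
10 135 0.0297
12 137 0.0316
14 137 0.0338
16 141 0.035
18 135 0.0332
20 130 0.0313
22 124 0.0283
```

```bash
python3 -m handwheel '[[-0.4,[-0.005,-0.06,0.002],0.02],[-0.4,[-0.008,-0.06,0.002],0],[-0.4,[-0.008,-0.06,0.002],0],[-0.4,[-0.008,-0.06,0.002],0],[-0.4,[-0.008,-0.06,0.002],0],[-0.4,[-0.008,-0.06,0],0],[-0.4,[-0.008,-0.045,0],0],[-0.4,[0,-0.015,0],0],[-0.4,[0,0,0],0]]'
python3 - <<'E'
from cyl import *
st=robot.get_state(); print(st['eef_pos'],q2R(st['ee_rot']).round(3).tolist())
p,d=camera('wrist'); save('w8.png',p); 
for r in regions_of('long_pin','wrist')[:2]:
    ys,xs=np.where(r['region']); P=cloud('wrist',d,np.c_[xs,ys],st); Q=P[(P[:,2]>.024)&(P[:,2]<.05)]
    print(r['p'],r['location'],*[np.round(x,4) for x in fitcyl(Q,.11,0)])
E
```

```text
t: 19.05
eef_pos: [0.4772, -0.3652, 0.1708]
ee_rot: [0.7, -0.048, 0.711, 0.042]
force: [0.3, 0.5, -0.1]
gripper_width: 0.06
[ 0.47715569 -0.36524603  0.17075192] [[-0.015, -0.126, 0.992], [-0.01, 0.992, 0.126], [-1.0, -0.008, -0.016]]
0.64 [242.4, 167.3] [ 0.4692 -0.3806  0.0207] 6.3541 0.0884 0.0009
```

View pics/w8.png

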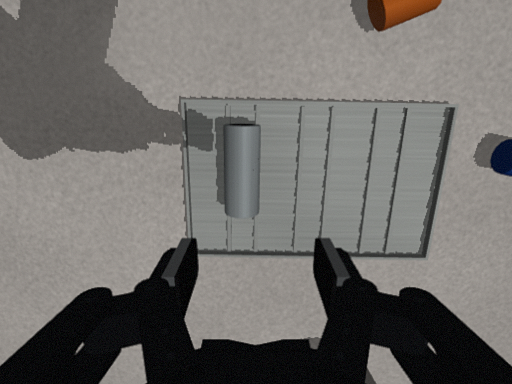

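```bash
python3 -m handwheel '[[-0.4,[-0.006,-0.012,0],-0.012],[-0.4,[0,0,0],0],[-0.4,[0,0,-0.04],0],[-0.4,[0,0,-0.04],0],[-0.4,[0,0,-0.01],0],[-0.4,[0,0,0],0]]' 50
```

```text
t: 19.9
eef_pos: [0.4727, -0.3736, 0.0808]
ee_rot: [0.701, -0.045, 0.711, 0.039]
force: [0.0, -0.5, 0.5]
gripper_width: 0.06
```

```bash
python3 -m handwheel '[[-0.4,[-0.004,-0.006,0],0],[-0.4,[0,0,0],0],[-0.4,[0,0,-0.025],0],[-0.4,[0,0,-0.01],0],[-0.4,[0,0,0],0]]' 50
```

```text
t: 20.52
eef_pos: [0.4708, -0.3825, 0.0504]
ee_rot: [0.703, -0.047, 0.709, 0.037]
force: [0.5, 0.3, 0.4]
gripper_width: 0.0597
```

```bash
python3 -m handwheel '[[-0.4,[-0.002,0.0015,-0.015],0],[-0.4,[0,0,-0.01],0],[-0.4,[0,0,0],0],[-0.4,[0,0,-0.008],0],[-0.4,[0,0,0],0]]' 50
```

```text
t: 21.15
eef_pos: [0.4692, -0.3813, 0.0164]
ee_rot: [0.703, -0.047, 0.708, 0.036]
force: [-0.3, -0.1, -0.8]
gripper_width: 0.0602
```

```bash
python3 -m handwheel '[[-0.4,[0,0.0005,-0.005],0],[-0.4,[0,0,0],0],[0.6,[0,0,0],0],[0.6,[0,0,0],0],[0.6,[0,0,0],0],[0.6,[0,0,0],0]]' 60
```

```text
t: 21.9
eef_pos: [0.4694, -0.3806, 0.0118]
ee_rot: [0.703, -0.047, 0.708, 0.036]
force: [-0.2, 0.0, -2.7]
gripper_width: 0.0341
```

```bash
python3 -m handwheel '[[0.6,[0,0,0.03],0],[0.6,[0,0,0.05],0],[0.6,[0,0,0.05],0],[0.6,[0.01,0.04,0.005],-0.02],[0.6,[0.01,0.06,0.002],-0.02],[0.6,[0.01,0.06,0.002],0],[0.6,[0.01,0.06,0.002],0],[0.6,[0.01,0.06,0.002],0],[0.6,[0.01,0.06,0],0],[0.6,[0.01,0.05,0],0],[0.6,[0,0.02,0],0],[0.6,[0,0,0],0]]' 100
python3 - <<'E'
from cyl import *
st=robot.get_state(); Rm=q2R(st['ee_rot']);print(st['eef_pos'],Rm.round(3).tolist(),np.degrees(np.arctan2(Rm[1,1],Rm[0,1])))
p,d=camera('wrist'); save('w9.png',p); 
for r in regions_of('long_pin','wrist')[:2]:
    ys,xs=np.where(r['region']); P=cloud('wrist',d,np.c_[xs,ys],st); Q=P[(P[:,2]>.1)]
    print(r['p'],r['location'],*[np.round(x,4) for x in fitcyl(Q,.075,0)])
E
```

```text
t: 23.4
eef_pos: [0.5391, 0.0415, 0.1586]
ee_rot: [0.705, -0.032, 0.708, 0.021]
force: [0.1, 0.0, -3.3]
gripper_width: 0.0326
[0.53910854 0.04152924 0.15864034] [[-0.004, -0.075, 0.997], [-0.016, 0.997, 0.075], [-1.0, -0.016, -0.005]] 94.29759280901376
0.92 [256.8, 246.5] [0.5351 0.0419 0.1673] 3.9664 0.0819 0.0087
```

View pics/w9.png

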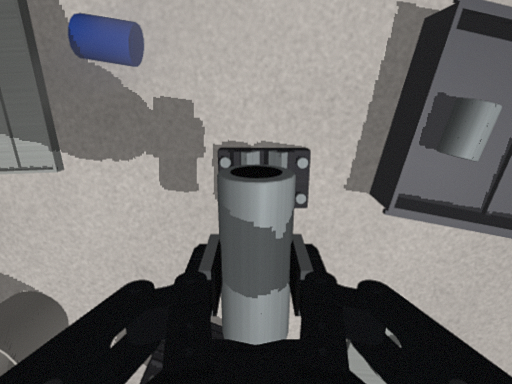

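```bash
python3 -m handwheel '[[0.6,[0,0.005,0],0],[0.6,[0,0,0],0],[0.6,[0,0,-0.04],0],[0.6,[0,0,-0.03],0],[0.6,[0,0,-0.02],0],[0.6,[0,0,0],0]]'
```

```text
t: 24.25
eef_pos: [0.5401, 0.041, 0.0671]
ee_rot: [0.706, -0.03, 0.707, 0.018]
force: [0.6, 0.0, -2.0]
gripper_width: 0.0328
```

```bash
python3 -m handwheel '[[0.6,[-0.001,0.006,0],0.006],[0.6,[0,0,0],0],[0.6,[0,0,-0.01],0],[0.6,[0,0,0],0]]'
```

```text
t: 24.75
eef_pos: [0.5407, 0.0472, 0.0591]
ee_rot: [0.707, -0.032, 0.706, 0.02]
force: [-0.2, -0.2, -2.2]
gripper_width: 0.0327
```

```bash
python3 -m handwheel '[[0.6,[-0.0015,0,-0.008],0],[0.6,[0,0,0],0],[0.6,[0,0,-0.004],0],[0.6,[0,0,0],0]]'
python3 - <<'E'
from h import *
st=robot.get_state(); Rm=q2R(st['ee_rot']);print(st['eef_pos'],st['force'],np.degrees(np.arctan2(Rm[1,1],Rm[0,1])))
E
```

```text
t: 25.25
eef_pos: [0.5391, 0.0471, 0.0462]
ee_rot: [0.707, -0.032, 0.706, 0.02]
force: [0.5, -0.3, -2.8]
gripper_width: 0.0329
[0.53906947 0.04710796 0.04618953] [ 0.49656969 -0.29994259 -2.7610257 ] 94.20960158387311
```

```bash
python3 -m handwheel '[[0.6,[0,0.0004,-0.005],0],[0.6,[0,0,0],0],[0.6,[0,0,-0.002],0],[0.6,[0,0,0],0]]'
```

```text
t: 25.75
eef_pos: [0.5393, 0.0475, 0.0388]
ee_rot: [0.707, -0.032, 0.706, 0.02]
force: [0.1, -0.0, -3.5]
gripper_width: 0.0327
```

```bash
python3 -m handwheel '[[0.6,[0,0,-0.0015],0],[0.6,[0,0,0],0]]'; python3 -m handwheel '[[0.6,[0,0,-0.001],0],[0.6,[0,0,0],0]]'
```

```text
t: 26.0
eef_pos: [0.5393, 0.0475, 0.0373]
ee_rot: [0.707, -0.032, 0.706, 0.02]
force: [-0.2, 0.8, -3.7]
gripper_width: 0.0329
t: 26.25
eef_pos: [0.5396, 0.0473, 0.0368]
ee_rot: [0.707, -0.032, 0.706, 0.02]
force: [-1.1, -0.8, -0.3]
gripper_width: 0.0327
```

```bash
python3 -m handwheel '[[0.6,[0,0,-0.001],0]]'; python3 -m handwheel '[[0.6,[0,0,-0.001],0]]'
```

```text
t: 26.38
eef_pos: [0.5397, 0.0471, 0.0363]
ee_rot: [0.708, -0.032, 0.706, 0.02]
force: [-5.9, -3.0, 26.3]
gripper_width: 0.0322
t: 26.5
eef_pos: [0.5397, 0.0471, 0.0362]
ee_rot: [0.708, -0.032, 0.705, 0.02]
force: [-8.7, 0.1, 32.8]
gripper_width: 0.0328
```

```bash
python3 -m handwheel '[[0.6,[0,0,-0.0003],0]]'; python3 -m handwheel '[[0.6,[0,0,-0.0003],0]]'
python3 - <<'E'
from h import *
for i in range(5):
    camera('wrist'); st=robot.get_state(); print(st['t'],st['eef_pos'].round(5),st['force'].round(2),st['moment'].round(3))
E
```

```text
t: 26.62
eef_pos: [0.5397, 0.047, 0.0364]
ee_rot: [0.708, -0.032, 0.705, 0.02]
force: [-1.7, -1.2, 2.3]
gripper_width: 0.0328
t: 26.75
eef_pos: [0.5397, 0.0471, 0.0364]
ee_rot: [0.708, -0.032, 0.705, 0.02]
force: [-2.0, -0.8, 4.4]
gripper_width: 0.0328
26.8 [0.5397  0.04705 0.03638] [-1.82 -1.55  7.74] [-0.142  0.562 -0.006]
26.85 [0.5397  0.04706 0.03638] [-2.29 -1.27  7.21] [-0.144  0.522  0.124]
26.9 [0.53973 0.04705 0.03638] [-2.84 -0.63  7.73] [-0.164  0.524  0.104]
26.95 [0.53973 0.04703 0.03641] [-1.8  -1.37  7.95] [-0.111  0.543  0.079]
27.0 [0.53974 0.04704 0.0364 ] [-1.73 -1.61  7.86] [-0.183  0.564  0.047]
```

```bash
python3 -m handwheel '[[0.6,[0,0,0],0],[0.1,[0,0,0],0],[0.0,[0,0,0],0],[0.0,[0,0,0],0]]'
python3 - <<'E'
from cyl import *
st=robot.get_state(); print(st['eef_pos'].round(5),st['force'].round(2),st['moment'].round(3))
p,d=camera('wrist'); save('w10.png',p); 
for r in regions_of('long_pin','wrist')[:1]:
    ys,xs=np.where(r['region']); P=cloud('wrist',d,np.c_[xs,ys],st); Q=P[(P[:,2]>.05)&(P[:,2]<.07)]
    print(len(Q),*[np.round(x,4) for x in fitcyl(Q,.075,0)])
    A=np.c_[Q[:,0]-.54,np.ones(len(Q))]
    m=(abs(Q[:,1]-.0476-.075*(Q[:,0]-.539))<.003); print('top slope',np.linalg.lstsq(A[m],Q[m,2],rcond=None)[0])
p,d=camera('top'); save('t10.png',p)
for r in regions_of('long_pin','top')[:1]:
    ys,xs=np.where(r['region']); P=cloud('top',d,np.c_[xs,ys]); Q=P[(P[:,2]>.045)&(P[:,2]<.075)]
    print('top',r['p'],len(Q),*[np.round(x,4) for x in fitcyl(Q,.075,0)])
E
```

```text
t: 27.5
eef_pos: [0.5401, 0.0472, 0.0364]
ee_rot: [0.708, -0.032, 0.705, 0.02]
force: [0.0, -0.3, -0.4]
gripper_width: 0.0425
[0.54011 0.0472  0.03638] [ 0.02 -0.31 -0.42] [0.012 0.045 0.06 ]
11637 [0.5359 0.0474 0.045 ] 4.1568 0.0818 0.0013
top slope [0.01859227 0.06279694]
```

View pics/w10.png

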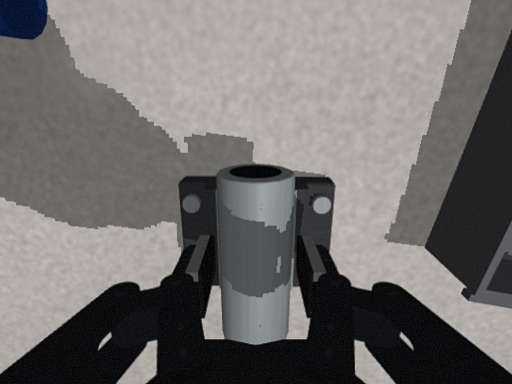

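The released pin lies in the V: centre about (0.540, 0.0474, 0.045), yaw 4.2°, matching the seat. I grip it again and press.

```bash
python3 -m handwheel '[[0.6,[0,0.0002,0],0],[0.6,[0,0,0],0],[0.6,[0,0,0],0],[0.6,[0,0,0],0]]' 80
python3 -m handwheel '[[0.6,[0,0,-0.0003],0]]' 
python3 - <<'E'
from h import *
for i in range(4):
    camera('top'); st=robot.get_state(); print(st['t'],st['eef_pos'].round(5),st['force'].round(2),st['moment'].round(3))
E
```

```text
t: 28.2
eef_pos: [0.54, 0.0471, 0.0369]
ee_rot: [0.708, -0.032, 0.705, 0.02]
force: [-0.6, 0.2, 2.0]
gripper_width: 0.0332
t: 28.32
eef_pos: [0.5401, 0.0471, 0.0369]
ee_rot: [0.708, -0.032, 0.705, 0.02]
force: [-3.0, -0.5, 11.7]
gripper_width: 0.0335
28.375 [0.54006 0.04708 0.03687] [-2.28 -0.7   7.85] [-0.125  0.337 -0.034]
28.425 [0.54005 0.04707 0.03688] [-1.8  -1.7   6.97] [-0.105  0.288  0.014]
28.475 [0.54008 0.04707 0.03689] [-1.91 -1.65  8.3 ] [-0.054  0.366 -0.009]
28.525 [0.54003 0.04706 0.03688] [-2.76  0.18  7.36] [-0.053  0.332 -0.036]
```

```bash
python3 -m handwheel '[[0.6,[0,0,-0.0006],0]]' 
python3 - <<'E'
from h import *
F=[]
for i in range(8):
    camera('top'); st=robot.get_state(); F.append(st['force'])
print(st['t'],st['eef_pos'].round(5),np.round(F,1).tolist(),np.mean(F,0),st['moment'],st['gripper_width'],st['q'].round(3))
E
```

```text
t: 28.65
eef_pos: [0.5401, 0.0471, 0.0368]
ee_rot: [0.708, -0.032, 0.705, 0.02]
force: [-4.6, -1.7, 20.6]
gripper_width: 0.0335
29.05 [0.54009 0.04707 0.03684] [[-4.3, -0.5, 14.5], [-3.8, 0.0, 15.1], [-4.4, -1.1, 15.9], [-3.6, -0.4, 14.9], [-4.7, -0.7, 15.9], [-4.6, -1.0, 14.7], [-3.9, -0.5, 14.6], [-3.9, -0.5, 14.6]] [-4.16695515 -0.58848537 15.01452708] [-0.11997954  0.63648916 -0.03720129] 0.03321334182554949 [ 0.043  0.608  1.998 -0.035  0.531 -1.572]
```

```bash
python3 - <<'E'
from cyl import *
p,d=camera('scene'); save('s11.png',cv2.resize(p[60:330,80:400],None,fx=2.4,fy=2.2))
p,d=camera('wrist'); st=robot.get_state()
for r in regions_of('long_pin','wrist')[:1]:
    ys,xs=np.where(r['region']); P=cloud('wrist',d,np.c_[xs,ys],st); Q=P[(P[:,2]>.05)&(P[:,2]<.07)]
    c,a,L,e=fitcyl(Q,.075,0); print(c,a,'centre from near end x',Q[:,0].min()+.045)
    A=np.c_[Q[:,0]-.54,np.ones(len(Q))]
    m=(abs(Q[:,1]-.0476-.075*(Q[:,0]-.539))<.003); print('top slope',np.linalg.lstsq(A[m],Q[m,2],rcond=None)[0])
st=robot.get_state(); print(st['t'],st['force'],st['gripper_width'])
E
```

```text
[0.53618659 0.04746342 0.0450041 ] 4.150444946649094 centre from near end x 0.5390418316746637
top slope [0.01690609 0.06278237]
29.2 [-4.43876005 -0.45286017 15.39263414] 0.03346006277312458
```

View pics/s11.png

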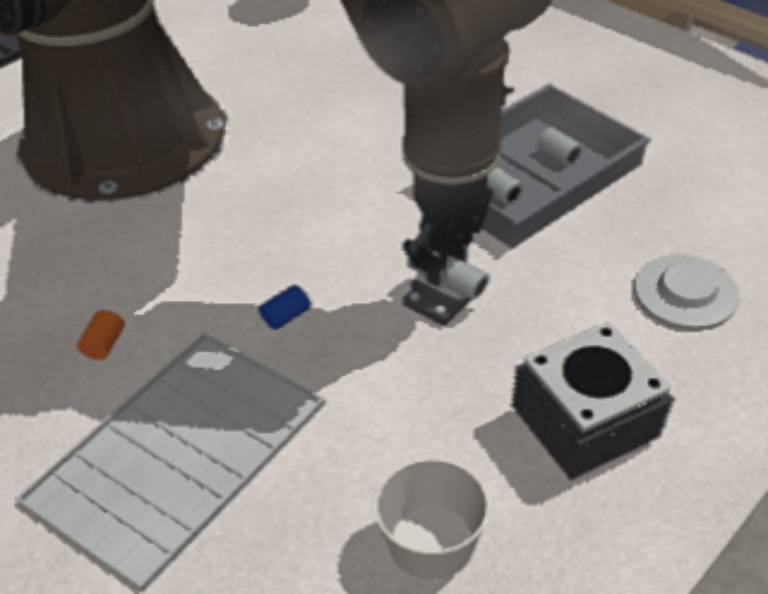

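The scene view shows the tray empty, both short pins in the tote, the long pin in the V-block at (465,278) and the bystanders in place. Force is steady at about 15 N, so I hand in.

```bash
python3 -c "
from h import *
print(workorder.hand_in()); st=robot.get_state(); print(st['t'],st['force'])"
```

```text
the job is handed in; nothing more can be done
None
the job is handed in; nothing more can be done
```

I put both short pins in the grey tote, one on each side of its rib. The long pin is seated in the V-block, and the gripper is still holding it and pressing down. I handed the job in at about 29 s.

**Last checks:**
- **Push:** the downward push averaged 15.0 N over eight readings, and one more reading just before hand-in gave 15.4 N. The sideways force was only about 0.5 N, so the load is shared evenly by both faces.
- **Position:** the pin is centred lengthwise to about 1 mm and 45 mm above the bench. Its direction is 4.15°, against 4.3° for the V.
- **Rest of the bench:** the scene picture shows the tray empty and the other things, including the blue and orange look-alikes, where they were.

**What did not fit perfectly:**
- **First press:** it briefly read about 33 N at the wrist because the arm is stiff. I backed off, let the pin settle in the V on its own, then gripped it again.
- **Force along the V:** a force of about 4 N remains along the length of the V.
- **Tilt:** the wrist camera shows the pin tilted about 1°. It read nearly the same (1.07° and 0.97°) when the pin lay free, so I took it as camera error.

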